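# Hold the coffee grinder's lid at pulse

### The arm

A 6-joint arm with a two-finger parallel gripper is mounted at the origin on the work surface. World frame = base frame: x ahead of the robot, y to its left, z up, the work surface at z = 0. Lengths are in m, angles in rad, forces in N, time in s.
With the tool pointing down it reaches from about 0.325 to 0.875 m from the base axis. Payload 4.4 kg.
Tool frame: the origin (TCP) lies on the mounting face of the last link; the fingertips stand env.tip_extent ahead of it and the grasp point (between the pads) lies 155 mm ahead of it (env.tip_extent is the distance from the TCP to the fingertips, in m); z points along the fingers, y is the line along which they close (so a half turn about z gives the same grasp; the last joint's range is limited). The gripper opens to 85 mm and grips with 20 to 120 N. Pads are 22 mm wide; open, the fingers measure 114 mm over their backs; the gripper's body (76 mm by 85 mm) begins 54 mm behind the grasp point. The pads swing forward as they close: fully open they stand 13 mm farther back than shut.
Start: joints at [-1.413, 0.207, 1.542, -0, 1.393, -0.15], TCP at [0.175, -0.548, 0.405] pointing down, gripper open.
Joint ranges: [-2.73, 2.73], [-0.86, 2.22], [0.23, 2.46], [-1.11, 4.25], [0.08, 2.63], [-2.82, 2.82]. Speed limits (rad/s): [2.79, 2.79, 3.14, 3.14, 3.14, 3.14].

### API

Orientations are given as a unit quaternion [x, y, z, w].
In Python, from workcell import env gives the robot as it stands.
- The arm moves only by the shell command python3 -m handwheel 'ROWS' [FORCE]. ROWS is JSON, a list of rows, each a list of 3 entries, a list of its own where there are three numbers: the closure, from -1 (fully open) to 1 (shut), so that 0 is half open, then the shift along the tool's x, y, z in mm, then the turn, a rotation vector about the tool's x, y, z in degrees. A call has 1 to 8 rows; each row is the pose to reach, as a shift and turn from the pose commanded when the call began, along the tool's axes at that moment; what a row does not reach only later rows make up. A row lasts 1/12 s, in which the tool goes at most 41.7 mm and 7.16 degrees, less where a joint would pass 70% of its speed; a pose out of reach is approached as far as the arm can. A call with a gripper value outside its range is refused whole. The fingers move at their own pace and stop on an object; FORCE is the grip in N (left out, the last holds). Time passes only in rows, so rows that repeat a pose let the fingers close. It gives the time, the measured TCP pose, the force, the opening and the grip force at its end, in the units of the state.
- env.state(): the state, without advancing time (a new reading comes with each control period).
- env.capture(name): name is "scene" or "top" or "wrist"; returns (picture, depth): 420x560x3 uint8, blue, green, red; 420x560 float32, m along the optical axis (not along the pixel's ray), 0 where there is no reading.
- env.get_calibration(name): a dict with "intrinsics" (3x3 intrinsics, pixels), "cam_to_world" (4x4, takes a point from camera to world coordinates). Camera axes: x right, y up, looking along -z (the intrinsics and any distortion apply to the point x, -y, -z); pixel columns grow to the right and rows downward; lengths in m; the calibration is good to about 2 mm. A picture is of the moment at which its call begins: read the wrist's pose just before it. get_calibration takes no time and is no camera call; for the wrist camera it gives the pose at the moment of the call.
- env.finish_job(): hands the job in; it is judged then, once.
Trained networks look in the newest picture that a camera, given by its name, has taken for a name from the list of things; names that differ only in an ending like _2 or _b are one class to them, and where a whole thing is asked for, a point or a joint stands for the part that bears it (a point fixed in the world has none). Each returns a list of dicts, best first, with "score" (0 to 1); they miss things now and then, are a little off and sometimes report something else, mostly with a low value. They report only what shows in the picture. A call takes as long as a camera call. They do not tell look-alikes from the thing itself.
- env.search_frame(camera, label): "location" ([column, row] in pixels, amid what is visible of it).
- env.place_of(camera, label): "location" ([column, row] in pixels: a listed point, or the origin of a listed thing).
The state is a dict: "time": time; "joint_positions": joint angles; "joint_vel": joint speeds; "effort": joint torques, N m; "eef_pos": TCP position; "eef_rot": TCP orientation; "force": force on the tool from outside, world axes, zero at the start; "ft_torque": the same for the moment, N m; "gripper_width": finger opening in m; "grip_force": force on a finger pad.
Only numpy, scipy, OpenCV 4.12 (cv2) and the standard library are available. Lean on these libraries where they do the work, as an engineer would, in place of code of your own. Each camera call takes 0.05 s, during which the arm holds its last target. There are 200 camera calls.

### The job

Take the coffee grinder's lid by its grip bar, fit it into the grinder's collar with its two lugs down through the two slots (bar in line with the green dots) until its rim rests flat on the collar, then turn it clockwise, seen from above, until the bar points at the orange pulse dots, half of the way to the red lock dots. Do not let it turn on until it clicks into the lock, and finish while still holding the lid there with the gripper, against its return spring. Leave the tumbler, scoop, jebena and spatula where they are.

Things in the scene. Friction and masses are not known exactly. Their poses are not given: they have to be found in the camera images.
- lid_grip (a point): Centre of the grip bar of the loose grinder lid, on the lid's axis, 34 mm above its underside; x along the bar, z up. Black upright bar 62 mm long (x), 14 mm thick (y), its top 48 mm and its foot (the lid's grey top) 20 mm above the lid's underside. The lid lies right way up on the bench and is the same after half a turn. Red strokes on its white flange show the bar's direction.
- lid: The same lid (about 0.15 kg); origin at the centre of its underside, x along the bar. Flange 104 mm in diameter, its underside 11 mm above the lid's underside; below it a skirt 82 mm in diameter (foot tapered 2.5 mm) with two lugs on the line of the bar, one below each end: each 12 mm wide, 4.5 mm thick, sticking out 6 mm, 1 to 5.5 mm above the underside.
- collar (a point): Centre of the grinder's mouth, level with the collar's top, 130 mm above the bench; x through one slot, z up. Black collar: outer diameter 120 mm, mouth 88 mm, lip 4 mm thick with two slots 21 mm wide at +x and -x, a green dot beside each. The lid enters with its bar along x (within 5 degrees, 3 mm of play) and is down when its flange rests on the collar: lid_grip then 23 mm above this point.
- grinder: The cream coffee grinder, fixed to the bench, 122 mm in diameter; origin at the centre of its underside, x as for the collar. Once down, the lid turns clockwise only, seen from above (about -z), its lugs running under the lip. Orange pulse dots lie 40 degrees clockwise from the green ones, red lock dots 80 degrees.
- switch_ring (a joint): Turn (rad) of the sprung ring hidden in the collar, 0 at rest. The lid's lugs meet it after 12 degrees of lid turn, so lid turn = this + 0.21; pulse is 0.49, lock 1.19. Its spring turns the lid back with 0.10 N m at first contact, 0.19 at pulse, 0.31 at lock. From 0.70 the lugs also ride up on sprung detents; past about 1.05 they click into the lock.
- tumbler_center (a point): Middle of a loose glass tumbler, 72 mm in diameter, 100 mm high. Leave alone.
- scoop_center (a point): Middle of the cup of a loose yellow plastic measuring scoop, 28 mm high, cup 44 mm in diameter, its handle reaching 95 mm towards its -x. Leave alone.
- jebena_center (a point): A point on the axis of a loose dark clay coffee pot (jebena), 100 mm above the bench; 128 mm in diameter, 220 mm high. Leave alone.
- spatula_grip (a point): Middle of the handle of a loose steel spatula, 280 mm long, lying on the bench. Leave alone.
Things that resemble listed ones, but are neither listed nor needed, are in the scene too. What is shaped like the lid but brown or turquoise is not meant.

How it is judged:
On the way, in this order (a step that is already met when the one before it is completed fails the run):
1. the lid is down in the collar, lugs through the slots, not yet turned against the spring (horizontal distance between lid_grip and collar below 0.004 m and z of lid_grip in the frame of collar below 0.026 m and value of joint switch_ring below 0.2 rad), for 0.1 s.
2. the lid is turned to the pulse dots in the gripper (value of joint switch_ring between 0.314 and 0.663 rad and z of lid_grip in the frame of collar below 0.026 m and contact force between the fingers and lid above 2 N), for 0.2 s.
At the end, for the whole second after the job is handed in: The lid sits in the collar (axis within 4 mm, no more than 3 mm above its seat, within 3 degrees of level), turned 30 to 50 degrees clockwise from the slots, at rest, held there by the gripper (more than 2 N) against the return spring (all of step 2 and angle between the x axis of lid and the x axis of collar, either way round between 0.524 and 0.873 rad and horizontal distance between lid_grip and collar below 0.004 m and angle between lid's own z axis and vertical below 0.06 rad and angular speed of lid below 0.1 rad/s); the arm keeps its last pose, push and grip.
It fails at once if the lid clicks into the lock (value of joint switch_ring above 1.05 rad).
It fails at once if the tumbler is moved more than 30 mm or tipped (distance of tumbler_center from where it was at the start of the episode above 0.03 m or angle between tumbler_center's own z axis and vertical above 0.4 rad).
It fails at once if the scoop is moved more than 30 mm (distance of scoop_center from where it was at the start of the episode above 0.03 m).
It fails at once if the jebena is moved more than 30 mm or tipped (distance of jebena_center from where it was at the start of the episode above 0.03 m or angle between jebena_center's own z axis and vertical above 0.4 rad).
It fails at once if the spatula is moved more than 30 mm (distance of spatula_grip from where it was at the start of the episode above 0.03 m).
It also fails if it takes over 42 s, if anything falls off the work surface, if the arm or the gripper's body presses on something with over 40 N, if the wrist force passes 120 N, or if a joint passes its speed limit or range.

## Working session

There is one attempt and no reset: what is moved stays moved. The work goes in short steps, Python scripts to look and compute and a shell command to move; the robot and the scene stay as the last step left them, time stands still between calls to the robot, and variables do not carry over. Pictures are saved under pics/ and viewed, at most 10 in all, crops included, and the job is handed in when it is done.

```bash
mkdir -p pics; cat > h.py <<'E'
import numpy as np, cv2
from workcell import env
from scipy.spatial.transform import Rotation as R
def world(cal,px,depth):
    K=np.array(cal["intrinsics"]);T=np.array(cal["cam_to_world"])
    px=np.atleast_2d(px).astype(float);d=np.broadcast_to(depth,(len(px),))
    p=np.c_[(px[:,0]-K[0,2])/K[0,0]*d,-(px[:,1]-K[1,2])/K[1,1]*d,-d]
    return p@T[:3,:3].T+T[:3,3]
def atz(cal,px,z):
    a=world(cal,px,1.);T=np.array(cal["cam_to_world"]);o=T[:3,3]
    return o+(a-o)*((z-o[2])/(a[:,2]-o[2]))[:,None]
E
python3 - <<'E'
from h import *
s=env.state();print(s["time"],s["eef_pos"],s["eef_rot"],s["gripper_width"],env.tip_extent)
for c in ["top","scene"]:
    im,d=env.capture(c);cv2.imwrite(f"pics/{c}0.png",im);np.save(f"{c}0.npy",d)
    cal=env.get_calibration(c)
    print(c,np.array(cal["cam_to_world"])[:3,3],cal.keys())
    for l,z in [("lid_grip",.034),("collar",.13)]:
        for r in env.place_of(c,l): print(l,r, atz(cal,r["location"],z).round(4))
E
```

```text
0.0 [ 0.17467163 -0.54742581  0.4035079 ] [ 9.88103995e-01  1.53782844e-01  2.50037605e-07 -1.15402014e-03] 0.08501619589115544 0.1734
top [0.46078081 0.00931384 1.29323861] dict_keys(['intrinsics', 'cam_to_world'])
lid_grip {'location': [205.0, 266.5], 'score': 0.96} [[0.4223 0.2403 0.034 ]]
lid_grip {'location': [204.8, 215.4], 'score': 0.93} [[0.5737 0.2402 0.034 ]]
lid_grip {'location': [214.9, 168.6], 'score': 0.81} [[0.715  0.2091 0.034 ]]
lid_grip {'location': [264.8, 211.8], 'score': 0.62} [[0.5805 0.0608 0.034 ]]
collar {'location': [343.6, 211.1], 'score': 0.77} [[ 0.5685 -0.1608  0.13  ]]
scene [1.16724801 0.73527789 0.91451735] dict_keys(['intrinsics', 'cam_to_world'])
lid_grip {'location': [281.7, 234.5], 'score': 0.87} [[0.5771 0.0773 0.034 ]]
lid_grip {'location': [280.4, 300.5], 'score': 0.83} [[0.7187 0.2311 0.034 ]]
lid_grip {'location': [369.4, 241.0], 'score': 0.81} [[0.4276 0.2419 0.034 ]]
lid_grip {'location': [326.7, 270.1], 'score': 0.68} [[0.5772 0.2376 0.034 ]]
collar {'location': [228.9, 165.3], 'score': 0.85} [[ 0.5717 -0.1414  0.13  ]]
collar {'location': [451.3, 281.9], 'score': 0.31} [[0.4728 0.4852 0.13  ]]
```

View pics/top0.png

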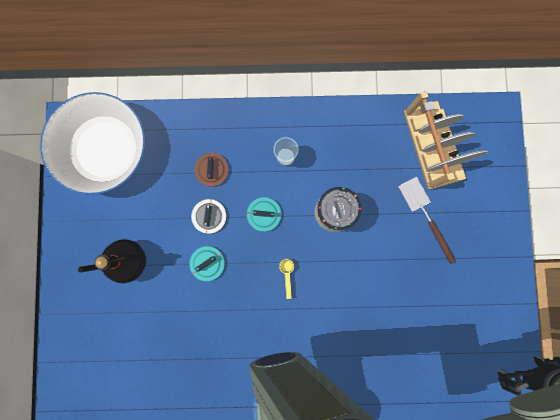

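View pics/scene0.png

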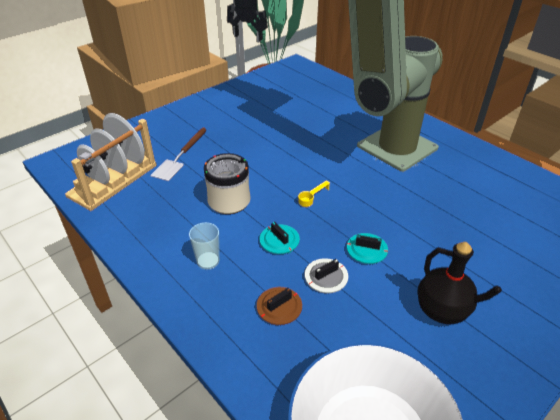

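```bash
python3 - <<'E'
from h import *
im=cv2.imread("pics/top0.png")
a=cv2.resize(im[175:255,170:250],(400,400),interpolation=cv2.INTER_CUBIC)
b=cv2.resize(im[170:250,300:380],(400,400),interpolation=cv2.INTER_CUBIC)
cv2.imwrite("pics/crop1.png",np.hstack([a,b]))
d=np.load("top0.npy");cal=env.get_calibration("top")
vv,uu=np.mgrid[0:420,0:560]
P=world(cal,np.c_[uu.ravel(),vv.ravel()],d.ravel());P=P.reshape(420,560,3)
def box(m,c,r): return m&(np.hypot(P[...,0]-c[0],P[...,1]-c[1])<r)
m=box((P[...,2]>.12)&(P[...,2]<.145),(.568,-.15),.09); q=P[m]; print("collar",len(q),q.mean(0),q.min(0),q.max(0))
hsv=cv2.cvtColor(im,cv2.COLOR_BGR2HSV)
m=box((P[...,2]>.008)&(P[...,2]<.06),(.572,.24),.08); q=P[m]; print("lid",len(q),(q.min(0)+q.max(0))/2,q.max(0)-q.min(0))
m=box((P[...,2]>.036)&(P[...,2]<.06),(.572,.24),.08); q=P[m][:,:2]; w,v=np.linalg.eigh(np.cov(q.T)); print("bar",len(q),q.mean(0),np.degrees(np.arctan2(*v[::-1,1])))
T=np.array(env.get_calibration("wrist")["cam_to_world"]);s=env.state()
Rt=R.from_quat(s["eef_rot"]).as_matrix();print("cam in tool",Rt.T@(T[:3,3]-s["eef_pos"]),(Rt.T@T[:3,:3]).round(3),env.get_calibration("wrist")["intrinsics"]);print(Rt.round(4))
E
```

```text
collar 664 [ 0.57698457 -0.14957979  0.13001871] [ 0.51894219 -0.21006074  0.12026125] [ 0.6364785  -0.09018401  0.13661843]
lid 914 [0.57349617 0.23223542 0.03204263] [0.1039334  0.10122911 0.04716032]
bar 110 [0.57343246 0.23117589] 172.0562719797335
cam in tool [ 0.06789197 -0.00023483  0.03104435] [[-0.001  0.963  0.269]
 [ 1.     0.     0.001]
 [ 0.001  0.269 -0.963]] [[331.65280178   0.         280.36114092]
 [  0.         331.65280178 210.42750481]
 [  0.           0.           1.        ]]
[[ 9.527e-01  3.039e-01 -1.000e-04]
 [ 3.039e-01 -9.527e-01  8.000e-04]
 [ 1.000e-04 -8.000e-04 -1.000e+00]]
```

View pics/crop1.png

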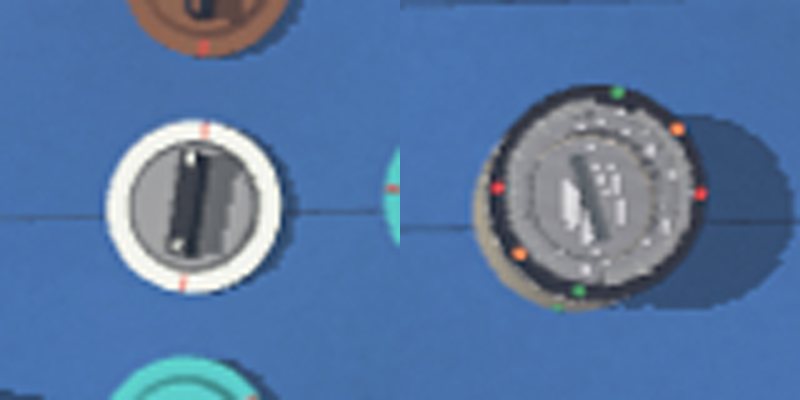

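The lids are white at (208,216), brown at (212,169), and turquoise at (207,264) and (264,213). The crop confirms the white one: white flange, red strokes, bar about -8° from world x. The collar's green dots at crop (617,92) and (578,291) give about -11°. I'll move above the collar and look with the wrist camera.

```bash
python3 -m handwheel '[[-1,[280,-177,0],[0,0,0]],[-1,[280,-177,0],[0,0,0]],[-1,[280,-177,0],[0,0,0]],[-1,[280,-177,0],[0,0,0]],[-1,[280,-177,0],[0,0,0]],[-1,[280,-177,0],[0,0,0]],[-1,[280,-177,0],[0,0,0]],[-1,[280,-177,0],[0,0,0]]]' 
python3 -m handwheel '[[-1,[170,-106,0],[0,0,28]],[-1,[170,-106,0],[0,0,28]],[-1,[170,-106,0],[0,0,28]],[-1,[170,-106,0],[0,0,28]],[-1,[170,-106,0],[0,0,28]],[-1,[170,-106,0],[0,0,28]],[-1,[170,-106,0],[0,0,28]],[-1,[170,-106,0],[0,0,28]]]'
python3 - <<'E'
from h import *
s=env.state();cal=env.get_calibration("wrist");im,d=env.capture("wrist")
print(s["time"],s["eef_pos"],np.degrees(R.from_quat(s["eef_rot"]).as_euler("zyx")),s["joint_positions"])
cv2.imwrite("pics/w1.png",im);np.save("w1.npy",d);np.savez("w1c.npz",K=cal["intrinsics"],T=cal["cam_to_world"])
for r in env.place_of("wrist","collar"):print(r,atz(cal,r["location"],.13))
hsv=cv2.cvtColor(im,cv2.COLOR_BGR2HSV)
for n,lo,hi in [("green",(45,110,70),(85,255,255)),("orange",(8,150,140),(18,255,255)),("red",(0,160,120),(6,255,255))]:
    k,l,st,c=cv2.connectedComponentsWithStats(cv2.inRange(hsv,lo,hi))
    for i in range(1,k):
        if st[i,4]>15: print(n,st[i,4],c[i].round(1),atz(cal,c[i],.13).round(4))
E
```

```text
time: 0.97
eef_pos: [0.3886, -0.2921, 0.4049]
eef_rot: [0.988, 0.154, 0.0, 0.0]
force: [0.3, -0.5, 0.2]
gripper_width: 0.0857
grip_force: 0.0
time: 1.63
eef_pos: [0.5176, -0.141, 0.4045]
eef_rot: [0.996, -0.089, -0.0, 0.0]
force: [0.1, -0.5, -0.8]
gripper_width: 0.0852
grip_force: 0.0
1.6333 [ 0.51755384 -0.14099233  0.40445226] [ 1.01630489e+01 -5.51372725e-02  1.79970555e+02] [-4.27129565e-01  1.25267445e-01  1.63621013e+00 -8.82267701e-04
  1.38077813e+00  1.32121260e+00]
{'location': [273.3, 130.5], 'score': 0.87} [[ 0.57638202 -0.14615619  0.13      ]]
green 68 [278.4  42.4] [[ 0.632 -0.16   0.13 ]]
green 45 [271.6 204.9] [[ 0.5226 -0.1348  0.13  ]]
```

View pics/w1.png

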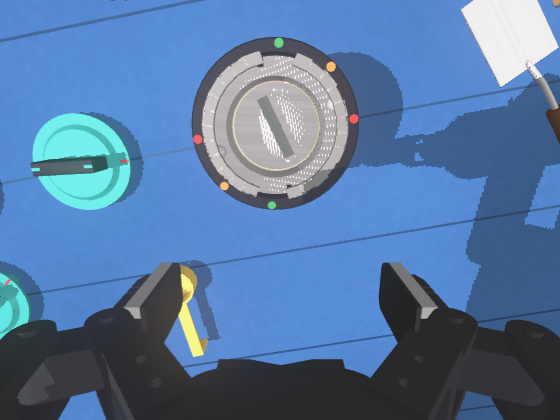

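The collar centre is about (0.5773, -0.1475), with its slot line at about -13° (green dots at (278,42) and (272,205)). The top camera agrees within 3 mm. Next, the lid.

```bash
python3 -m handwheel '[[-1,[-56,-302,40],[0,0,0]],[-1,[-56,-302,40],[0,0,0]],[-1,[-56,-302,40],[0,0,0]],[-1,[-56,-302,40],[0,0,0]],[-1,[-56,-302,40],[0,0,0]],[-1,[-56,-302,40],[0,0,0]],[-1,[-56,-302,40],[0,0,0]],[-1,[-56,-302,40],[0,0,0]]]' 
python3 -m handwheel '[[-1,[-14,-75,30],[0,0,0]],[-1,[-14,-75,30],[0,0,0]],[-1,[-14,-75,30],[0,0,0]],[-1,[-14,-75,30],[0,0,0]]]'
python3 - <<'E'
from h import *
s=env.state();cal=env.get_calibration("wrist");im,d=env.capture("wrist")
Rt=R.from_quat(s["eef_rot"]).as_matrix();print(s["time"],s["eef_pos"],Rt[:,0])
cv2.imwrite("pics/w2.png",im);np.save("w2.npy",d)
for r in env.place_of("wrist","lid_grip"):print(r,atz(cal,r["location"],.034))
hsv=cv2.cvtColor(im,cv2.COLOR_BGR2HSV)
m=cv2.inRange(hsv,(0,0,190),(180,40,255))
k,l,st,c=cv2.connectedComponentsWithStats(m)
i=1+st[1:,4].argmax();cs,_=cv2.findContours((l==i).astype(np.uint8),0,cv2.CHAIN_APPROX_NONE)
h=cv2.convexHull(max(cs,key=cv2.contourArea))[:,0]
W=atz(cal,h,.014)[:,:2];(e,ax,_)=cv2.fitEllipse((W*1000).astype(np.float32));print("flange",e,ax)
k,l,st,c=cv2.connectedComponentsWithStats(cv2.inRange(hsv,(0,80,120),(8,255,255))|cv2.inRange(hsv,(172,80,120),(180,255,255)))
for i in range(1,k):
    if st[i,4]>10: print("red",st[i,4],c[i].round(1),atz(cal,c[i],.014).round(4))
E
```

```text
time: 2.4
eef_pos: [0.5156, 0.1679, 0.3641]
eef_rot: [0.996, -0.089, -0.001, -0.001]
force: [-1.0, -0.7, 0.2]
gripper_width: 0.0853
grip_force: 0.0
time: 2.73
eef_pos: [0.5155, 0.242, 0.3333]
eef_rot: [0.996, -0.089, -0.001, 0.001]
force: [0.4, -0.2, 0.7]
gripper_width: 0.0856
grip_force: 0.0
2.7333 [0.51552571 0.24195446 0.33332376] [ 0.98412465 -0.17746152 -0.00246633]
{'location': [276.5, 129.3], 'score': 0.81} [[0.57346436 0.23448653 0.034     ]]
{'location': [297.5, 292.2], 'score': 0.69} [[0.42950588 0.24173884 0.034     ]]
{'location': [491.3, 88.0], 'score': 0.68} [[0.57438472 0.06807988 0.034     ]]
flange (573.2009887695312, 234.92071533203125) (104.110595703125, 104.31597900390625)
red 37 [261.7   2.6] [[0.6677 0.2289 0.014 ]]
red 33 [274.  69.] [[0.6196 0.2282 0.014 ]]
red 37 [419.8  92.1] [[0.581  0.1138 0.014 ]]
red 30 [278.  183.5] [[0.5269 0.2419 0.014 ]]
red 25 [333.6 249.9] [[0.4556 0.2021 0.014 ]]
red 22 [262.  310.2] [[0.4048 0.2804 0.014 ]]
```

View pics/w2.png

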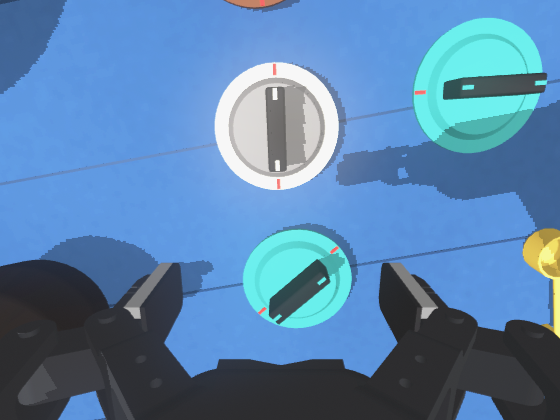

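The white lid is centred at (0.5732, 0.2350), its bar at -8.4° (strokes at (274,69) and (278,183)). The flange measures 104 mm, as given. Now descend, with the tips kept about 4 mm above the lid's grey top, and grip.

```bash
python3 -m handwheel '[[-1,[58,-3.4,30],[0,0,-1.8]],[-1,[58,-3.4,60],[0,0,-1.8]],[-1,[58,-3.4,90],[0,0,-1.8]],[-1,[58,-3.4,115],[0,0,-1.8]],[-1,[58,-3.4,130],[0,0,-1.8]],[-1,[58,-3.4,135],[0,0,-1.8]],[-1,[58,-3.4,135],[0,0,-1.8]]]'
python3 -m handwheel '[[1,[0,0,0],[0,0,0]],[1,[0,0,0],[0,0,0]],[1,[0,0,0],[0,0,0]],[1,[0,0,0],[0,0,0]],[1,[0,0,0],[0,0,0]],[1,[0,0,0],[0,0,0]],[1,[0,0,0],[0,0,0]],[1,[0,0,0],[0,0,0]]]' 60
```

```text
time: 3.42
eef_pos: [0.5737, 0.2328, 0.1987]
eef_rot: [0.997, -0.076, -0.001, 0.001]
force: [0.7, -0.3, 0.7]
gripper_width: 0.0857
grip_force: 0.0
time: 4.08
eef_pos: [0.5741, 0.2352, 0.2006]
eef_rot: [0.997, -0.074, 0.001, -0.0]
force: [-0.4, 0.5, 3.8]
gripper_width: 0.0128
grip_force: 61.5
```

```bash
python3 -m handwheel '[[1,[0,0,-20],[0,0,0]],[1,[0,0,-60],[0,0,0]],[1,[0,0,-100],[0,0,0]],[1,[0,0,-140],[0,0,0]],[1,[0,0,-180],[0,0,0]],[1,[0,0,-180],[0,0,0]],[1,[0,0,-180],[0,0,0]]]'
python3 - <<'E'
from h import *
s=env.state();cal=env.get_calibration("wrist");im,d=env.capture("wrist")
p=np.array(s["eef_pos"]);Rt=R.from_quat(s["eef_rot"]).as_matrix();print(s["time"],p,Rt[:,0],s["grip_force"])
cv2.imwrite("pics/w3.png",im);np.save("w3.npy",d)
for r in env.place_of("wrist","lid_grip"):print(r,atz(cal,r["location"],p[2]-.164)-p)
E
```

```text
time: 4.67
eef_pos: [0.5745, 0.2353, 0.3833]
eef_rot: [0.997, -0.074, 0.003, -0.001]
force: [-0.4, -0.5, -2.7]
gripper_width: 0.0127
grip_force: 60.8
4.6667 [0.57448935 0.23527815 0.38329689] [ 0.98900233 -0.14775366  0.00657556] 60.83567261695862
{'location': [455.3, 168.0], 'score': 0.87} [[ 0.03855466 -0.07609574 -0.164     ]]
{'location': [269.2, 31.0], 'score': 0.61} [[ 0.09886966 -0.00991993 -0.164     ]]
{'location': [277.2, 274.1], 'score': 0.57} [[ 0.00292625  0.00178107 -0.164     ]]
```

View pics/w3.png

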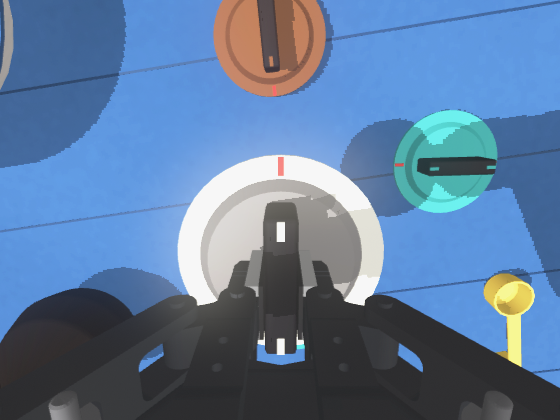

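```bash
python3 - <<'E'
from h import *
from scipy.optimize import least_squares
im=cv2.imread("pics/w3.png");s=env.state();cal=env.get_calibration("wrist");p=np.array(s["eef_pos"]);Rt=R.from_quat(s["eef_rot"]).as_matrix()
T=np.array(cal["cam_to_world"]);K=np.array(cal["intrinsics"])
hsv=cv2.cvtColor(im,cv2.COLOR_BGR2HSV)
def tool(px,zt):
    px=np.atleast_2d(px);r=np.c_[(px[:,0]-K[0,2])/K[0,0],-(px[:,1]-K[1,2])/K[1,1],-np.ones(len(px))]@(Rt.T@T[:3,:3]).T
    o=Rt.T@(T[:3,3]-p);return o+r*((zt-o[2])/r[:,2])[:,None]
m=cv2.inRange(hsv,(0,0,195),(180,40,255));k,l,st,c=cv2.connectedComponentsWithStats(m);i=l[200,200]
i=np.bincount(l[160:250,185:215][m[160:250,185:215]>0]).argmax()
ys,xs=np.where(l==i);pts=[(xs[ys==y].min(),y) for y in range(165,270,3)]+[(x,ys[xs==x].min()) for x in range(215,345,3) if abs(x-281)>8]
Q=tool(np.array(pts,float),.1866)
f=lambda a:np.hypot(Q[:,0]-a[0],Q[:,1]-a[1])-a[2]
r=least_squares(f,[0,0,.052],loss="soft_l1",f_scale=.0005);print("lid centre in tool",r.x,np.std(f(r.x)))
k,l,st,c=cv2.connectedComponentsWithStats(cv2.inRange(hsv[140:190,260:300],(0,80,120),(8,255,255)))
i=1+st[1:,4].argmax();print(tool(c[i]+[260,140],.1866))
print(world(cal,[[200,250],[281,220]],1.).shape, np.load("w3.npy")[[250,160],[190,290]])
print(Rt.round(4),s["joint_positions"])
E
```

```text
lid centre in tool [-0.0008118  -0.00025827  0.05200632] 0.00013893007460833996
[[ 0.04604441 -0.00028805  0.1866    ]]
(2, 3) [0.16768102 0.1537798 ]
[[ 9.890e-01 -1.478e-01 -3.200e-03]
 [-1.478e-01 -9.890e-01 -8.000e-04]
 [-3.000e-03  1.300e-03 -1.000e+00]] [ 2.49346357e-01  3.21372620e-01  1.45458569e+00 -2.57198837e-05
  1.36892747e+00  1.96852979e+00]
```

The lid sits in the hand at (-0.8, -0.3) mm and is aligned with the tool (stroke at (281,166)). The flange fit gives a radius of 52.0 mm. Now carry it over the collar.

```bash
python3 -m handwheel '[[1,[48,302,0],[0,0,0]],[1,[48,302,0],[0,0,0]],[1,[48,302,0],[0,0,0]],[1,[48,302,0],[0,0,0]],[1,[48,302,0],[0,0,0]],[1,[48,302,0],[0,0,0]],[1,[48,302,0],[0,0,0]],[1,[48,302,0],[0,0,0]]]'
python3 -m handwheel '[[1,[12,76,18],[0,0,4.5]],[1,[12,76,18],[0,0,4.5]],[1,[12,76,18],[0,0,4.5]],[1,[12,76,18],[0,0,4.5]],[1,[12,76,18],[0,0,4.5]],[1,[12,76,18],[0,0,4.5]]]'
python3 - <<'E'
from h import *
s=env.state();cal=env.get_calibration("wrist");im,d=env.capture("wrist")
p=np.array(s["eef_pos"]);Rt=R.from_quat(s["eef_rot"]).as_matrix();print(s["time"],p,Rt.round(4))
t=np.array([.5773,-.1474]);c=p+Rt@[-.0008,-.0003,.2];print("err to go, tool",Rt.T@[t[0]-c[0],t[1]-c[1],0])
cv2.imwrite("pics/w4.png",im)
hsv=cv2.cvtColor(im,cv2.COLOR_BGR2HSV)
for n,lo,hi in [("green",(45,110,70),(85,255,255)),("red",(0,130,110),(18,255,255))]:
    k,l,st,c=cv2.connectedComponentsWithStats(cv2.inRange(hsv,lo,hi))
    for i in range(1,k):
        if st[i,4]>15: print(n,st[i,4],c[i].round(1),atz(cal,c[i],.13).round(4))
E
```

```text
time: 5.43
eef_pos: [0.5753, -0.0757, 0.3762]
eef_rot: [0.997, -0.077, -0.003, 0.001]
force: [0.4, -0.3, -1.0]
gripper_width: 0.0123
grip_force: 60.7
time: 5.93
eef_pos: [0.5769, -0.1465, 0.3604]
eef_rot: [0.994, -0.113, -0.001, -0.001]
force: [0.5, 0.7, -1.0]
gripper_width: 0.0124
grip_force: 60.8
5.9333 [ 0.57691599 -0.14646952  0.3603556 ] [[ 0.9746 -0.2238 -0.0023]
 [-0.2238 -0.9746  0.0016]
 [-0.0026 -0.001  -1.    ]]
err to go, tool [ 1.90336523e-03  1.32022969e-03 -6.27259866e-06]
green 75 [282.9 136.3] [[ 0.632 -0.16   0.13 ]]
red 80 [343.2 158.5] [[ 0.6112 -0.1923  0.13  ]]
red 95 [280. 166.] [[ 0.6153 -0.1545  0.13  ]]
```

View pics/w4.png

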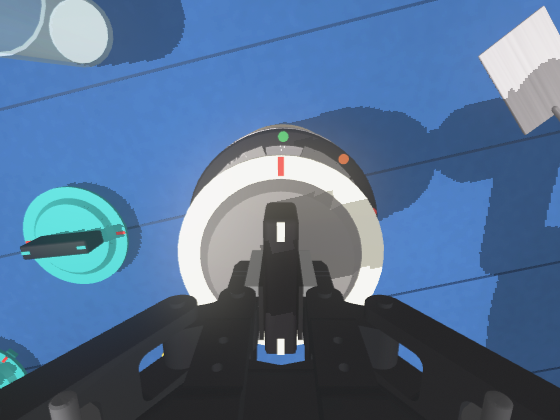

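The green dot (283,136) lines up with the red stroke (281,166). Shift 2 mm and 1.3 mm, then lower.

```bash
python3 -m handwheel '[[1,[1.9,1.3,5],[0,0,0]],[1,[1.9,1.3,14],[0,0,0]],[1,[1.9,1.3,20],[0,0,0]],[1,[1.9,1.3,26],[0,0,0]],[1,[1.9,1.3,30],[0,0,0]],[1,[1.9,1.3,33],[0,0,0]],[1,[1.9,1.3,33],[0,0,0]]]'
python3 -m handwheel '[[1,[0,0,3],[0,0,0]],[1,[0,0,6],[0,0,0]],[1,[0,0,8],[0,0,0]],[1,[0,0,9],[0,0,0]],[1,[0,0,9],[0,0,0]]]'
python3 - <<'E'
from h import *
s=env.state();p=np.array(s["eef_pos"]);Rt=R.from_quat(s["eef_rot"]).as_matrix();c=p+Rt@[-.0008,-.0003,.1666];print(Rt.T@[.5773-c[0],-.1474-c[1],0],c,Rt.round(4),s["force"],s["ft_torque"])
E
```

```text
time: 6.57
eef_pos: [0.5784, -0.1493, 0.3275]
eef_rot: [0.994, -0.113, -0.001, -0.0]
force: [-0.5, -1.0, -0.7]
gripper_width: 0.0127
grip_force: 60.8
time: 6.98
eef_pos: [0.5787, -0.1495, 0.3198]
eef_rot: [0.994, -0.113, 0.0, 0.0]
force: [0.1, 0.4, -0.6]
gripper_width: 0.0123
grip_force: 60.9
[-1.07608968e-03 -1.40306991e-03 -1.82320685e-07] [ 0.57803265 -0.14900928  0.15316777] [[ 9.743e-01 -2.251e-01  2.000e-04]
 [-2.251e-01 -9.743e-01 -0.000e+00]
 [ 2.000e-04 -0.000e+00 -1.000e+00]] [ 0.10315949  0.38335807 -0.62835495] [ 0.01182735  0.00367368 -0.00113109]
```

```bash
python3 -m handwheel '[[1,[-0.7,-0.9,1],[0,0,0]],[1,[-0.7,-0.9,2],[0,0,0]],[1,[-0.7,-0.9,2],[0,0,0]],[1,[-0.7,-0.9,2],[0,0,0]]]'
python3 - <<'E'
from h import *
s=env.state();p=np.array(s["eef_pos"]);Rt=R.from_quat(s["eef_rot"]).as_matrix();c=p+Rt@[-.0008,-.0003,.1666];print(s["time"],Rt.T@[.5773-c[0],-.1474-c[1],0],c,s["force"],s["ft_torque"])
cal=env.get_calibration("scene");im,d=env.capture("scene");cv2.imwrite("pics/s5.png",cv2.resize(im[120:240,170:290],(600,600),interpolation=cv2.INTER_CUBIC))
E
```

```text
time: 7.32
eef_pos: [0.5785, -0.149, 0.3196]
eef_rot: [0.994, -0.113, 0.001, 0.001]
force: [-2.2, -0.6, 6.4]
gripper_width: 0.0124
grip_force: 61.8
7.3167 [-1.12943423e-03 -1.19412088e-03 -4.35161547e-06] [ 0.57813155 -0.14881778  0.15299957] [-2.23068278 -0.55000924  6.41626011] [-0.08793733  0.40944588  0.02119403]
```

View pics/s5.png

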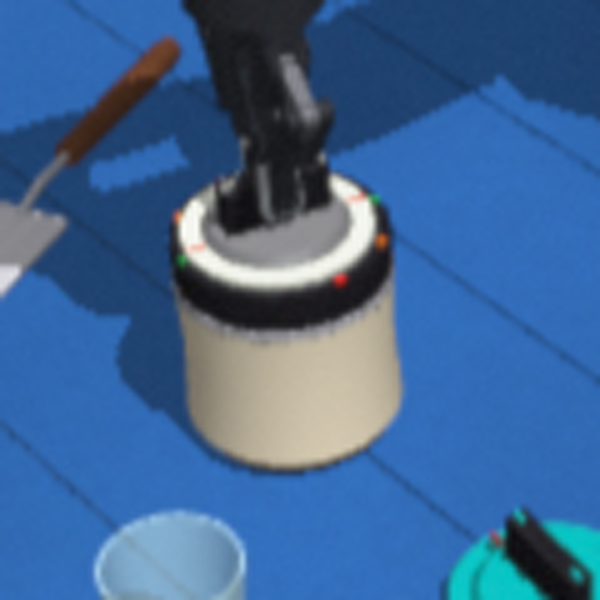

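The lid is down: contact at the predicted height, and in the crop its rim lies flat on the collar, strokes (357,198) and (197,247) at the green dots. Now turn it 40° clockwise in steps.

```bash
python3 -m handwheel '[[1,[-0.4,-0.4,0],[0,0,3]],[1,[-0.8,-0.8,0],[0,0,6]],[1,[-0.8,-0.8,0],[0,0,9]],[1,[-0.8,-0.8,0],[0,0,12]],[1,[-0.8,-0.8,0],[0,0,15]],[1,[-0.8,-0.8,0],[0,0,18]],[1,[-0.8,-0.8,0],[0,0,20]],[1,[-0.8,-0.8,0],[0,0,20]]]'
python3 - <<'E'
from h import *
s=env.state();p=np.array(s["eef_pos"]);Rt=R.from_quat(s["eef_rot"]).as_matrix();c=p+Rt@[-.0008,-.0003,.1666];print(s["time"],c,np.degrees(np.arctan2(Rt[1,0],Rt[0,0])),s["force"],s["ft_torque"])
E
```

```text
time: 8.03
eef_pos: [0.5782, -0.148, 0.3196]
eef_rot: [0.959, -0.284, 0.002, 0.001]
force: [-1.8, -1.8, 6.3]
gripper_width: 0.0127
grip_force: 61.7
8.0333 [ 0.57816829 -0.14763372  0.15303457] -33.021698155463675 [-1.75242548 -1.78320795  6.32967837] [-0.17708201  0.22485326  0.073424  ]
```

```bash
python3 -m handwheel '[[1,[0,0,0],[0,0,3]],[1,[0,0,0],[0,0,6]],[1,[0,0,0],[0,0,9]],[1,[0,0,0],[0,0,12]],[1,[0,0,0],[0,0,15]],[1,[0,0,0],[0,0,18]],[1,[0,0,0],[0,0,20]],[1,[0,0,0],[0,0,20]]]'
python3 -m handwheel '[[1,[0,0,0],[0,0,0]],[1,[0,0,0],[0,0,0]],[1,[0,0,0],[0,0,0]],[1,[0,0,0],[0,0,0]]]'
python3 - <<'E'
from h import *
s=env.state();p=np.array(s["eef_pos"]);Rt=R.from_quat(s["eef_rot"]).as_matrix();c=p+Rt@[-.0008,-.0003,.1666];print(s["time"],c,np.degrees(np.arctan2(Rt[1,0],Rt[0,0])),s["force"],s["ft_torque"])
cal=env.get_calibration("wrist");im,d=env.capture("wrist");cv2.imwrite("pics/w6.png",im)
E
```

```text
time: 8.7
eef_pos: [0.5781, -0.1481, 0.3196]
eef_rot: [0.895, -0.446, 0.002, 0.001]
force: [-1.1, -2.2, 4.9]
gripper_width: 0.0121
grip_force: 61.8
time: 9.03
eef_pos: [0.5781, -0.1481, 0.3196]
eef_rot: [0.895, -0.446, 0.002, 0.001]
force: [-1.0, -2.1, 5.6]
gripper_width: 0.0128
grip_force: 61.8
9.0333 [ 0.578215   -0.1477052   0.15302045] -52.95584792645828 [-1.02816796 -2.14603744  5.59531496] [-0.29357654  0.36316489  0.12564944]
```

View pics/w6.png

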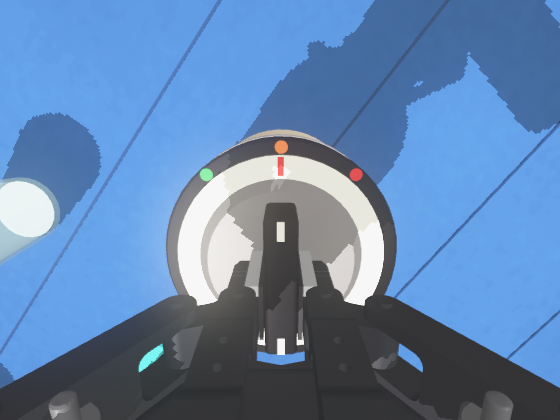

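The bar and stroke (281,166) point straight at the orange dot (281,147), midway between green (206,175) and red (356,175). The rim is concentric with the collar and flat on it, and the grip force is 62 N. Handing in.

```bash
python3 -c "
from h import *
print(env.finish_job())"
```

```text
the job is handed in; nothing more can be done
None
```

The lid is seated in the collar, turned 40° clockwise to the orange pulse dots and held there by the gripper at about 62 N; the job was handed in at about 9 s, and no verdict was returned.

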